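Remix two bottles of bauble lacquer and put them away by size

TASK

Two capped lacquer bottles, one tall and one short, stand loose among the things on the bench; the pigment has settled. Take the tall one first and then the short one: turn it over until the cap points down, more down than sideways, hold it so for a full second, turn it back and set it down upright, without dropping it, inside the wooden row that already holds a bottle of the same height. Do not knock over or push aside the two bottles already put away, the paint tin or the bauble on its stand.

Things in the scene. Friction and masses are not known exactly. Their poses are not given: they have to be found in the camera images.
- tall: The tall loose bottle, to be remixed first: round amber glass bottle with a paper label band and a black screw cap, 140 mm tall over the cap, body 46 mm in diameter up to 98 mm, then a shoulder up to 110 mm, cap 30 mm in diameter over the top 26 mm; about 200 g. Origin at the centre of its underside, z axis along the bottle towards the cap
- short: The short loose bottle, to be remixed second: round amber glass bottle with a paper label band and a black screw cap, 100 mm tall over the cap, body 46 mm in diameter up to 58 mm, then a shoulder up to 70 mm, cap 30 mm in diameter over the top 26 mm; about 143 g. Origin at the centre of its underside, z axis along the bottle towards the cap
- rack_tall: The row holder for the 140 mm bottles: a fixed, low, open wooden trough 72 mm (its x) by 210 mm (its y, the length of the row), 18 mm high outside, walls 5 mm, inner floor 5 mm above the table, so the inside is 62 by 200 mm. The two troughs look the same and may change places; this one already holds one 140 mm bottle. Origin at the centre of its underside
- rack_short: The row holder for the 100 mm bottles: a fixed, low, open wooden trough 72 mm (its x) by 210 mm (its y, the length of the row), 18 mm high outside, walls 5 mm, inner floor 5 mm above the table, so the inside is 62 by 200 mm. The two troughs look the same and may change places; this one already holds one 100 mm bottle. Origin at the centre of its underside
- kept_tall: The tall bottle already standing in its row; leave it alone: round amber glass bottle with a paper label band and a black screw cap, 140 mm tall over the cap, body 46 mm in diameter up to 98 mm, then a shoulder up to 110 mm, cap 30 mm in diameter over the top 26 mm; about 200 g. Origin at the centre of its underside, z axis along the bottle towards the cap
- kept_short: The short bottle already standing in its row; leave it alone: round amber glass bottle with a paper label band and a black screw cap, 100 mm tall over the cap, body 46 mm in diameter up to 58 mm, then a shoulder up to 70 mm, cap 30 mm in diameter over the top 26 mm; about 143 g. Origin at the centre of its underside, z axis along the bottle towards the cap
- tin: Closed paint tin with a spattered lid, 80 mm in diameter, 85 mm high, bystander. Origin at the centre of its underside, z up
- bauble: Silvered ball ornament 64 mm in diameter, centre 60 mm up, with a glass neck to 108 mm, fixed on a blue stand with a round foot 66 mm in diameter; bystander. Origin at the centre of its underside, z up

How it is judged (in metres and radians):
On the way, in this order (a step that is already met when the one before it is completed fails the run):
1. the tall bottle is turned upside down, cap more down than sideways (tilt over 2.3 rad), for 0.9 s (angle between tall's own z axis and vertical above 2.3 rad), for 0.9 s.
2. the tall bottle stands upright and at rest inside its row, let go (x of tall in the frame of rack_tall between -0.014 and 0.014 m and y of tall in the frame of rack_tall between -0.08 and 0.08 m and z of tall in the frame of rack_tall between 0 and 0.011 m and angle between tall's own z axis and vertical below 0.12 rad and linear speed of tall below 0.03 m/s and contact force between the fingers and tall below 0.1 N), for 0.2 s.
3. the short bottle is turned upside down in the same way for 0.9 s (angle between short's own z axis and vertical above 2.3 rad), for 0.9 s.
At the end, for the whole second after the job is handed in: Each loose bottle stands upright (within 0.12 rad) and at rest on the floor of the row trough that holds the kept bottle of its height: its foot within 14 mm of the row's centre line, within 80 mm of its middle along the row, and below 11 mm above the table (x of tall in the frame of rack_tall between -0.014 and 0.014 m and y of tall in the frame of rack_tall between -0.08 and 0.08 m and z of tall in the frame of rack_tall between 0 and 0.011 m and angle between each of tall, short's own z axis and vertical below 0.12 rad and linear speed of each of tall, short below 0.03 m/s and x of short in the frame of rack_short between -0.014 and 0.014 m and y of short in the frame of rack_short between -0.08 and 0.08 m and z of short in the frame of rack_short between 0 and 0.011 m); the robot touches nothing.
It fails at once if a bottle already put away shifted by more than 20 mm or tipped by more than 0.3 rad (distance of any of kept_tall, kept_short from where it was at the start of the episode above 0.02 m or angle between any of kept_tall, kept_short's own z axis and vertical above 0.3 rad).
It fails at once if the paint tin shifted by more than 20 mm or tipped by more than 0.3 rad (distance of tin from where it was at the start of the episode above 0.02 m or angle between tin's own z axis and vertical above 0.3 rad).
It fails at once if the bauble on its stand shifted by more than 20 mm or tipped by more than 0.3 rad (distance of bauble from where it was at the start of the episode above 0.02 m or angle between bauble's own z axis and vertical above 0.3 rad).
It fails at once if a loose bottle dropped or knocked over: faster than 0.45 m/s while the fingers do not touch it ((contact force between the fingers and tall below 0.1 N and linear speed of tall above 0.45 m/s) or (contact force between the fingers and short below 0.1 N and linear speed of short above 0.45 m/s)).
It also fails if it takes over 72 s, if anything falls off the work surface, if the arm or the gripper's body presses on something with over 40 N, if the wrist force passes 120 N, or if a joint passes its speed limit or range.

ROBOT

A 6-joint arm with a two-finger parallel gripper is mounted at the origin on the work surface. World frame = base frame: x ahead of the robot, y to its left, z up, the work surface at z = 0. Lengths are in mm, angles in rad, forces in N, time in s.
With the tool pointing down it reaches from about 275 to 750 mm from the base axis. Payload 10.2 kg.
Tool frame: the origin (TCP) lies between the finger pads; the fingertips stand 8 mm ahead of it and the grasp point (between the pads) lies 11 mm behind it; z points along the fingers, y is the line along which they close (so a half turn about z gives the same grasp; the last joint's range is limited). The gripper opens to 85 mm and grips with 20 to 120 N. Pads are 22 mm wide; open, the fingers measure 114 mm over their backs; the gripper's body (76 mm by 85 mm) begins 54 mm behind the grasp point. The pads swing forward as they close: fully open they stand 13 mm farther back than shut.
Start: joints at [1.091, 0.313, 1.498, -0, 1.331, -0.223], TCP at [133.356, 507.787, 239.294] pointing down, gripper open.
Joint ranges: [-2.94, 2.94], [-0.97, 2.17], [0.19, 2.56], [-1.23, 4.37], [0.02, 3.11], [-2.88, 2.88]. Speed limits (rad/s): [2.39, 2.39, 3.01, 3.14, 3.14, 3.14].

INTERFACE

Orientations are given as a unit quaternion [w, x, y, z].
In Python, from rig import * gives the robot as it stands.
- The arm moves only by the shell command python3 -m handwheel 'ROWS' [FORCE]. ROWS is JSON, a list that holds one entry, the list of rows, each a list of 7 numbers: the shift along the world's x, y, z in mm, then the turn, a rotation vector about the world's x, y, z in degrees, then the opening, from -1 (shut) to 1 (fully open). A call has 1 to 8 rows; each row shifts and turns the commanded pose from where the row before left it; what a row does not reach is not made up. A row lasts 1/8 s, in which the tool goes at most 62.5 mm and 10.7 degrees, less where a joint would pass 70% of its speed; a pose out of reach is approached as far as the arm can. A call is refused whole if a number of a shift passes 62.5 or a number of a turn 10.7, either way. A call with a gripper value outside its range is refused whole. The fingers move at their own pace and stop on an object; FORCE is the grip in N (left out, the last holds). Time passes only in rows, so rows that do not move let the fingers close. It gives the time, the measured TCP pose, the force, the opening and the grip force at its end, in the units of the state.
- sense(): the state, without advancing time (a new reading comes with each control period).
- capture(name): name is "scene" or "top"; returns a dict with "image" (400x640x3 uint8, red, green, blue), "fx", "fy", "cx", "cy" (pixels), "rvec" (rotation vector, rad) and "tvec" (3), from world to camera coordinates, as OpenCV has them. Camera axes: x right, y down, z forward; pixel columns grow to the right and rows downward; lengths in mm; the calibration is good to about 2 mm. A picture is of the moment at which its call begins. There is no depth.
- finish_job(): hands the job in; it is judged then, once.
The state is a dict: "time_s": time; "joints": joint angles; "dq": joint speeds; "tau": joint torques, N m; "eef_pos": TCP position; "ee_rot": TCP orientation; "force": force on the tool from outside, world axes, zero at the start; "wrist_torque": the same for the moment, N m; "grip_width": opening from 0.0 (shut) to 1.0 (fully open); "grip_force": force on a finger pad.
Only numpy, scipy, OpenCV 4.12 (cv2) and the standard library are available. Lean on these libraries where they do the work, as an engineer would, in place of code of your own. Each camera call takes 0.05 s, during which the arm holds its last target. There are 200 camera calls.

## Working session

There is one attempt and no reset: what is moved stays moved. The work goes in short steps, Python scripts to look and compute and a shell command to move; the robot and the scene stay as the last step left them, time stands still between calls to the robot, and variables do not carry over. Pictures are saved under pics/ and viewed, at most 10 in all, crops included, and the job is handed in when it is done.

```bash
mkdir -p pics; ls; python3 - <<'E'
from rig import *
import cv2
for n in ("scene","top"):
    c=capture(n); cv2.imwrite(f"pics/{n}0.png",c["image"][:,:,::-1])
    print(n,c["fx"],c["fy"],c["cx"],c["cy"],c["rvec"],c["tvec"])
print(sense())
E
```

```text
pics
scene 487.5900589263073 487.5900589263073 331.4049235372932 201.8830897041996 [ 1.61369885  1.61639888 -0.91362351] [-1.74701700e+00 -2.38066824e+02  1.76451365e+03]
top 518.7091616099295 518.7091616099295 322.070663261995 195.0781487406549 [ 2.20361425 -2.15891566  0.08248407] [ -25.20263355  579.09308795 1245.23762661]
{'time_s': 0.1, 'joints': array([ 1.09059211e+00,  3.13394418e-01,  1.49834591e+00, -5.01211576e-06,
        1.33103233e+00, -2.23411616e-01]), 'dq': array([ 0.0006598 , -0.00225414, -0.00269399, -0.00078462,  0.00058091,
       -0.00096506]), 'tau': array([ 2.80106658e-03, -4.12905407e+01, -2.60143894e+01, -1.72844530e-04,
        3.01279761e-03,  2.36468014e-05]), 'eef_pos': array([133.25243917, 507.57708807, 238.79784121]), 'ee_rot': array([-2.01026449e-04,  1.28043193e-01,  9.91768417e-01, -5.54702018e-04]), 'force': array([ 0.08868365, -0.34777885, -0.37990044]), 'wrist_torque': array([0.00282339, 0.05484738, 0.00238348]), 'grip_force': 0.0, 'grip_width': 0.9993139689820024}
```

View pics/scene0.png

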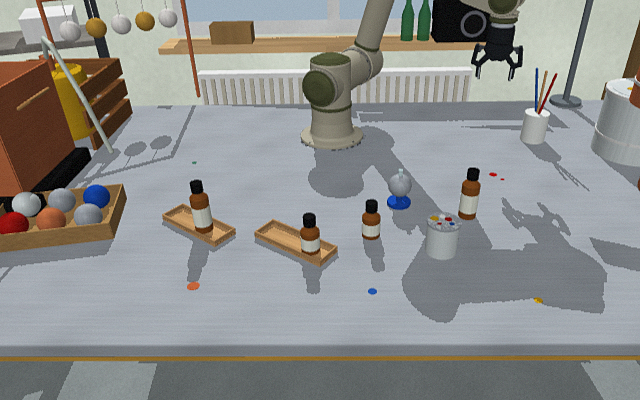

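View pics/top0.png

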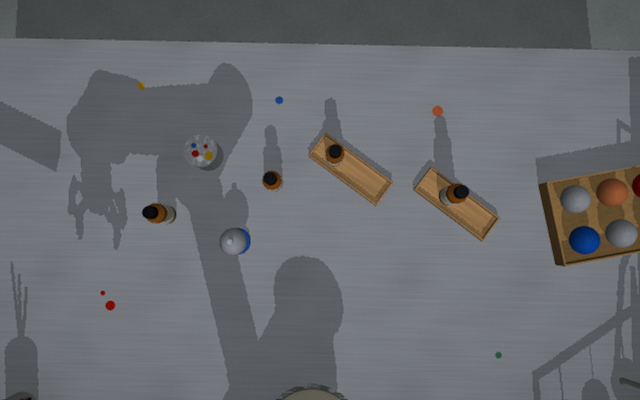

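The scene view shows the tall loose bottle at (470,195), the short loose one at (371,220), the tin at (442,237) and the bauble at (400,190). The tall row is at (199,222) and the short row at (296,242). In the top view the caps are at (152,212) for tall and (271,180) for short, with the kept ones at (460,193) and (335,152).

```bash
cat > vis.py <<'E'
import numpy as np, cv2
from rig import *
def proj(c,P):
    return cv2.projectPoints(np.float64(P).reshape(-1,1,3),c["rvec"],c["tvec"],np.array([[c["fx"],0,c["cx"]],[0,c["fy"],c["cy"]],[0,0,1]]),None)[0].reshape(-1,2)
def back(c,uv,z):
    R=cv2.Rodrigues(np.float64(c["rvec"]))[0]; C=-R.T@np.ravel(c["tvec"])
    d=R.T@np.array([(uv[0]-c["cx"])/c["fx"],(uv[1]-c["cy"])/c["fy"],1]); s=(z-C[2])/d[2]; return C+s*d
def hull_cent(c,x,y,z0,z1,r):
    a=np.linspace(0,2*np.pi,60)
    P=[[x+r*np.cos(t),y+r*np.sin(t),z] for t in a for z in (z0,z1)]
    h=cv2.convexHull(np.float32(proj(c,P))); m=cv2.moments(h); return np.array([m["m10"]/m["m00"],m["m01"]/m["m00"]]),m["m00"]
def dark_cent(c,uv,w=14,th=60):
    im=c["image"].astype(int); u,v=map(int,uv); m=np.zeros(im.shape[:2],np.uint8)
    m[v-w:v+w,u-w:u+w]=(im[v-w:v+w,u-w:u+w].max(2)<th)
    n,l,s,ce=cv2.connectedComponentsWithStats(m)
    k=1+np.argmax(s[1:,4]); return ce[k],s[k,4]
def solve_cap(obs,h):  # obs list of (cam, centroid)
    from scipy.optimize import least_squares
    x0=back(obs[0][0],obs[0][1],h-10)[:2]
    f=lambda p:np.concatenate([hull_cent(c,p[0],p[1],h-26,h,15)[0]-uv for c,uv in obs])
    r=least_squares(f,x0,diff_step=1e-3); return r.x,r.fun
E
python3 - <<'E'
from vis import *
s=capture("scene");t=capture("top")
for n,h,us,ut in [("tall",140,(473,174),(152,212)),("short",100,(371,206),(271,180)),("ktall",140,(196,187),(460,193)),("kshort",100,(309,220),(335,152))]:
    a=dark_cent(s,us);b=dark_cent(t,ut)
    print(n,a,b,[hull_cent(c,*solve_cap([(c,d[0])],h)[0],h-26,h,15)[1] for c,d in((s,a),(t,b))])
    print("  top only",solve_cap([(t,b[0])],h)[0],"both",*solve_cap([(t,b[0]),(s,a[0])],h))
print("tin",back(t,(202,151.5),85),"bauble",back(t,(234,241),60), "scene bauble",back(s,(400,186),60),"tin s",back(s,(443,223),85))
im=t["image"][:,:,::-1]
cv2.imwrite("pics/crop.png",cv2.resize(im[120:260,300:510],None,fx=3.8,fy=3.8,interpolation=cv2.INTER_CUBIC))
E
```

```text
tall (array([472.59859155, 174.00704225]), np.int32(142)) (array([150.13636364, 211.82954545]), np.int32(176)) [162.48235837183893, 193.29798413463868]
  top only [525.96039409 369.78438017] both [525.53061479 370.26756495] [-0.22477145  0.18775769 -0.24430866  0.58405536]
short (array([371.15540541, 206.25      ]), np.int32(148)) (array([269.84137931, 177.87586207]), np.int32(145)) [171.5529426028952, 151.49993713316508]
  top only [611.95819675 108.57672814] both [611.20491596 108.53589198] [0.00822457 0.32275415 0.02125608 0.62485433]
ktall (array([196.07236842, 186.55263158]), np.int32(152)) (array([460.46551724, 191.31034483]), np.int32(174)) [169.80961885105353, 183.22627569944598]
  top only [ 586.15839485 -323.37579493] both [ 583.80308927 -323.80606017] [0.19224469 1.05130776 0.26235775 2.40258611]
kshort (array([308.89595376, 220.0867052 ]), np.int32(173)) (array([334.70748299, 150.61904762]), np.int32(147)) [186.00708853174, 151.85431239544414]
  top only [678.93621349 -40.80387104] both [675.93182679 -41.06513253] [0.08828127 1.27735916 0.13540591 2.25573664]
tin [671.07370816 269.2938432   85.        ] bauble [463.88884536 191.72059793  60.        ] scene bauble [464.99564534 196.3377252   60.        ] tin s [680.58144985 271.97948317  85.        ]
```

View pics/crop.png

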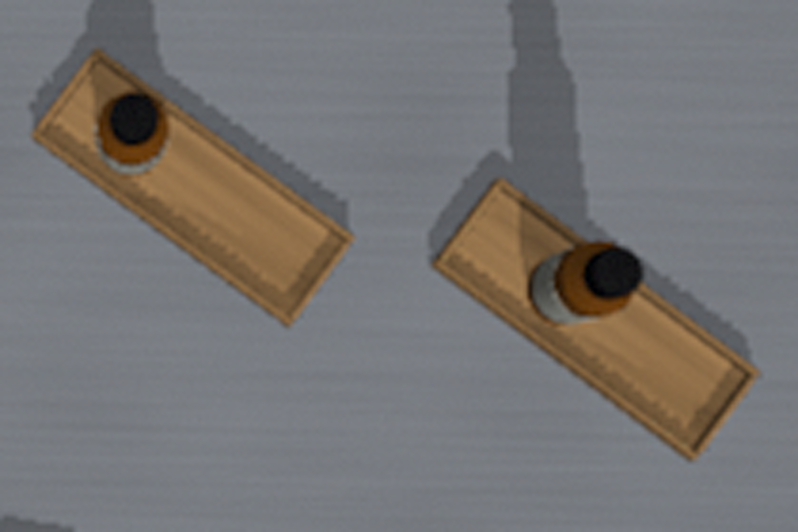

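The crop shows both troughs with clear rim corners. The short row's corners are at (97,50), (352,238), (289,325) and (35,136); the tall row's are at (500,180), (757,374), (692,458) and (435,264).

```bash
python3 - <<'E'
from vis import *
from scipy.optimize import least_squares
from scipy.spatial.transform import Rotation as R
t=capture("top")
K={"tall":([(500,180),(757,374),(692,458),(435,264)],(586.,-323.4),(460.47,191.31),145),"short":([(97,50),(352,238),(289,325),(35,136)],(678.9,-40.8),(334.71,150.62),105)}
for n,(cs,_,uv,h) in K.items():
    px=np.array([(300+(x+.5)/3.8-.5,120+(y+.5)/3.8-.5) for x,y in cs])
    W=np.array([back(t,p,18)[:2] for p in px])
    L=np.array([(-36,105),(-36,-105),(36,-105),(36,105)])*[-1,1]
    f=lambda p:(L@np.array([[np.cos(p[2]),np.sin(p[2])],[-np.sin(p[2]),np.cos(p[2])]])+p[:2]-W).ravel()
    r=least_squares(f,[*W.mean(0),0.9]); x,y,a=r.x
    k=solve_cap([(t,np.array(uv))],h)[0]; u=np.array([-np.sin(a),np.cos(a)]);e=np.array([np.cos(a),np.sin(a)]);d=k-[x,y]
    print(n,r.x[:2],np.degrees(a),"res",r.fun.round(1),"kept",k,"local",d@e,d@u, "ydir",u)
    for s in(-70,-65,-60,50,55,60,65,70): print(s,np.array([x,y])+s*u,abs(s-d@u))
q=sense()["ee_rot"];M=R.from_quat(q,scalar_first=True).as_matrix();print(M.round(3))
E
```

```text
tall [ 565.9629929  -342.48309246] -36.4357444623831 res [ 2.6  1.2  0.2 -2.1 -3.1 -1.3  0.2  2.2] kept [ 585.70905465 -322.05866227] local 3.755673164365452 28.159531634109104 ydir [0.59392091 0.80452343]
-70 [ 524.38852914 -398.79973265] 98.1595316341091
-65 [ 527.35813369 -394.77711549] 93.1595316341091
-60 [ 530.32773825 -390.75449833] 88.1595316341091
50 [ 595.65903845 -302.25692089] 21.840468365890896
55 [ 598.62864301 -298.23430373] 26.840468365890896
60 [ 601.59824756 -294.21168658] 31.840468365890896
65 [ 604.56785212 -290.18906942] 36.8404683658909
70 [ 607.53745667 -286.16645226] 41.8404683658909
short [646.12342458 -81.64965031] -35.527625867425456 res [ 1.9  0.7 -0.5 -3.  -2.  -1.1  0.6  3.4] kept [678.11071266 -40.70699486] local 2.240798637122753 51.9082503613373 ydir [0.58109542 0.81383543]
-70 [ 605.4467449  -138.61813046] 121.90825036133731
-65 [ 608.35222202 -134.5489533 ] 116.90825036133731
-60 [ 611.25769914 -130.47977615] 111.90825036133731
50 [675.17819578 -40.95787878] 1.908250361337302
55 [678.0836729  -36.88870163] 3.091749638662698
60 [680.98915002 -32.81952447] 8.091749638662698
65 [683.89462714 -28.75034732] 13.091749638662698
70 [686.80010426 -24.68117017] 18.091749638662698
[[-0.967  0.254 -0.   ]
 [ 0.254  0.967 -0.001]
 [ 0.    -0.001 -1.   ]]
```

```bash
python3 -m handwheel '[[[49,-17.2,0,0,0,-5.6,1],[49,-17.2,0,0,0,-5.6,1],[49,-17.2,0,0,0,-5.6,1],[49,-17.2,0,0,0,-5.6,1],[49,-17.2,0,0,0,-5.6,1],[49,-17.2,0,0,0,-5.6,1],[49,-17.2,0,0,0,-5.6,1],[49,-17.2,0,0,0,-5.6,1]]]' 60; python3 -m handwheel '[[[0,0,0,0,0,0,1],[0,0,0,0,0,0,1],[0,0,0,0,0,0,1]]]'; python3 -c "
from vis import *
s=sense();print(s['joints'].round(3),s['eef_pos'])
c=capture('scene');cv2.imwrite('pics/a1.png',cv2.resize(c['image'][60:280,330:600,::-1],None,fx=2.2,fy=2.2))"
```

```text
time_s: 1.25
eef_pos: [526.8, 369.4, 239.2]
ee_rot: [-0.0, 0.498, 0.867, -0.0]
force: [-0.0, -0.4, 0.4]
grip_width: 1.002
grip_force: 0.0
time_s: 1.62
eef_pos: [524.4, 370.9, 239.6]
ee_rot: [-0.0, 0.496, 0.869, 0.0]
force: [0.0, 0.8, -0.3]
grip_width: 1.004
grip_force: 0.0
[ 0.433  0.58   1.098  0.     1.463 -0.1  ] [524.38491239 370.89101496 239.58568219]
```

View pics/a1.png

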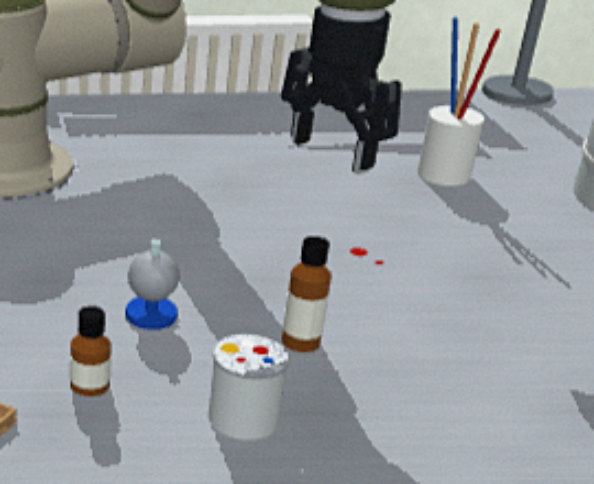

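The gripper is squarely above the tall bottle, so I descend and grip.

```bash
python3 -m handwheel '[[[0,0,-40,0,0,0,1],[0,0,-40,0,0,0,1],[0,0,-30,0,0,0,1],[0,0,-25,0,0,0,1],[0,0,-25,0,0,0,1],[0,0,0,0,0,0,1],[0,0,0,0,0,0,-1],[0,0,0,0,0,0,-1]]]' 60; python3 -m handwheel '[[[0,0,0,0,0,0,-1],[0,0,0,0,0,0,-1],[0,0,0,0,0,0,-1],[0,0,0,0,0,0,-1]]]'
```

```text
time_s: 2.68
eef_pos: [525.7, 370.5, 80.6]
ee_rot: [0.001, 0.496, 0.868, 0.001]
force: [-0.6, 0.4, 0.3]
grip_width: 0.606
grip_force: 0.0
time_s: 3.18
eef_pos: [525.7, 370.4, 80.8]
ee_rot: [0.001, 0.496, 0.868, 0.001]
force: [-1.1, -0.5, 6.1]
grip_width: 0.514
grip_force: 61.4
```

```bash
python3 -m handwheel '[[[0,0,15,0,0,0,-1],[0,0,30,0,0,0,-1],[-15,-11,40,0,0,0,-1],[-20,-15,40,0,0,0,-1],[-20,-15,40,0,0,0,-1],[-20,-15,40,0,0,0,-1],[-15,-11,30,0,0,0,-1],[-5,-3,5,0,0,0,-1]]]' 60; python3 -m handwheel '[[[0,0,0,0,0,0,-1],[0,0,0,4.5,2.1,0,-1],[0,0,0,4.5,2.1,0,-1],[0,0,0,0,0,0,-1]]]'; python3 -c "
from rig import *
s=sense();print(s['joints'].round(3))"
```

```text
time_s: 4.18
eef_pos: [430.2, 300.0, 321.9]
ee_rot: [0.001, 0.496, 0.868, 0.002]
force: [0.1, 0.2, -2.2]
grip_width: 0.517
grip_force: 61.6
time_s: 4.68
eef_pos: [430.9, 299.5, 317.6]
ee_rot: [-0.071, 0.495, 0.864, 0.049]
force: [0.4, 0.5, -1.4]
grip_width: 0.514
grip_force: 61.5
[ 0.301  0.259  1.375  0.171  1.534 -0.238]
```

```bash
python3 -m handwheel '[[[-10,22,9,9.1,4.2,0,-1],[-10,22,9,9.1,4.2,0,-1],[-8,18,17,9.1,4.2,0,-1],[-8,18,17,9.1,4.2,0,-1],[-5,12,22,9.1,4.2,0,-1],[-5,12,22,9.1,4.2,0,-1],[-2,4,25,9.1,4.2,0,-1],[-2,4,25,9.1,4.2,0,-1]]]' 60; python3 -c "
from rig import *
s=sense();print(s['joints'].round(3))"
```

```text
time_s: 5.68
eef_pos: [380.4, 412.7, 464.8]
ee_rot: [-0.578, 0.35, 0.612, 0.41]
force: [0.2, 0.5, -0.8]
grip_width: 0.516
grip_force: 61.7
[ 0.145  0.32   1.55   1.489  1.848 -0.406]
```

```bash
python3 -m handwheel '[[[2,-4,25,9.1,4.2,0,-1],[2,-4,25,9.1,4.2,0,-1],[5,-12,22,9.1,4.2,0,-1],[5,-12,22,9.1,4.2,0,-1],[8,-18,17,9.1,4.2,0,-1],[8,-18,17,9.1,4.2,0,-1],[0,0,0,0,0,0,-1],[0,0,0,0,0,0,-1]]]' 60; python3 -c "
from vis import *
s=sense();print(s['joints'].round(3))
c=capture('scene');cv2.imwrite('pics/a2.png',c['image'][:,:,::-1])"
```

```text
time_s: 6.68
eef_pos: [410.1, 345.1, 592.7]
ee_rot: [0.787, -0.128, -0.225, -0.56]
force: [0.5, -1.2, -1.4]
grip_width: 0.513
grip_force: 61.8
[ 0.24   0.409  1.664  2.539  2.096 -0.208]
```

View pics/a2.png

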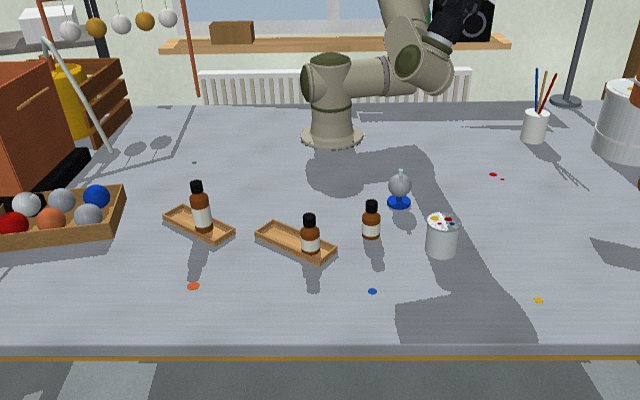

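The arm is raised with the gripper inverted at about (450,20), out of the top of the frame. Everything else is undisturbed. I'll hold it there, then turn back.

```bash
python3 -m handwheel '[[[0,0,0,0,0,0,-1],[0,0,0,0,0,0,-1],[0,0,0,0,0,0,-1],[0,0,0,0,0,0,-1],[0,0,0,0,0,0,-1],[0,0,0,0,0,0,-1],[0,0,0,0,0,0,-1],[0,0,0,0,0,0,-1]]]' 60; python3 -m handwheel '[[[-8,18,-17,-9.1,-4.2,0,-1],[-8,18,-17,-9.1,-4.2,0,-1],[-5,12,-22,-9.1,-4.2,0,-1],[-5,12,-22,-9.1,-4.2,0,-1],[-2,4,-25,-9.1,-4.2,0,-1],[-2,4,-25,-9.1,-4.2,0,-1],[2,-4,-25,-9.1,-4.2,0,-1],[2,-4,-25,-9.1,-4.2,0,-1]]]';python3 -m handwheel '[[[5,-12,-22,-9.1,-4.2,0,-1],[5,-12,-22,-9.1,-4.2,0,-1],[8,-18,-17,-9.1,-4.2,0,-1],[8,-18,-17,-9.1,-4.2,0,-1],[10,-22,-9,-9.1,-4.2,0,-1],[10,-22,-9,-9.1,-4.2,0,-1],[0,0,0,-9,-4.2,0,-1],[0,0,0,0,0,0,-1]]]'; python3 -c "
from rig import *
s=sense();print(s['joints'].round(3))"
```

```text
time_s: 7.72
eef_pos: [410.3, 344.2, 593.3]
ee_rot: [0.787, -0.127, -0.223, -0.561]
force: [-0.4, 0.4, -1.5]
grip_width: 0.516
grip_force: 61.8
time_s: 8.72
eef_pos: [384.8, 403.6, 414.4]
ee_rot: [-0.465, 0.407, 0.712, 0.332]
force: [-0.4, 0.8, -2.2]
grip_width: 0.518
grip_force: 61.6
time_s: 9.72
eef_pos: [429.5, 301.6, 319.4]
ee_rot: [-0.0, 0.495, 0.869, 0.0]
force: [0.1, 0.2, -2.0]
grip_width: 0.518
grip_force: 61.5
[ 3.880e-01  2.690e-01  1.350e+00  1.000e-03  1.523e+00 -1.470e-01]
```

```bash
python3 -m handwheel '[[[3,-25,0,0,0,-3,-1],[7,-45,0,0,0,-4,-1],[7,-45,0,0,0,-4,-1],[7,-45,0,0,0,-5,-1],[7,-45,0,0,0,-5,-1],[7,-45,0,0,0,-5,-1],[7,-45,0,0,0,-5,-1],[7,-45,0,0,0,-4,-1]]]' 60; python3 -m handwheel '[[[7,-45,0,0,0,-4,-1],[7,-45,0,0,0,-4,-1],[7,-45,0,0,0,-4,-1],[7,-45,0,0,0,-4,-1],[7,-45,0,0,0,-4,-1],[7,-45,0,0,0,-4,-1],[7,-45,0,0,0,-4,-1],[7,-44,0,0,0,-4,-1]]]';python3 -m handwheel '[[[7,-25,0,0,0,0,-1],[4,0,-60,0,0,0,-1],[0,0,-60,0,0,0,-1],[0,0,-40,0,0,0,-1],[0,0,-15,0,0,0,-1],[0,0,0,0,0,0,-1],[0,0,0,0,0,0,-1]]]'; python3 -c "
from vis import *
s=sense();print(s['joints'].round(3))
c=capture('scene');cv2.imwrite('pics/a3.png',cv2.resize(c['image'][100:300,120:370,::-1],None,fx=3,fy=3))"
```

```text
time_s: 10.72
eef_pos: [482.3, -41.5, 319.2]
ee_rot: [-0.001, 0.736, 0.677, 0.001]
force: [0.8, 0.0, -2.7]
grip_width: 0.514
grip_force: 61.5
time_s: 11.72
eef_pos: [537.9, -400.8, 319.0]
ee_rot: [-0.001, 0.894, 0.449, 0.002]
force: [0.7, 0.3, -0.7]
grip_width: 0.517
grip_force: 61.5
time_s: 12.6
eef_pos: [549.9, -424.6, 146.6]
ee_rot: [0.002, 0.893, 0.45, 0.001]
force: [0.3, 0.6, -1.0]
grip_width: 0.517
grip_force: 61.7
[-8.260e-01  7.660e-01  1.022e+00  1.000e-03  1.350e+00 -1.890e-01]
```

View pics/a3.png

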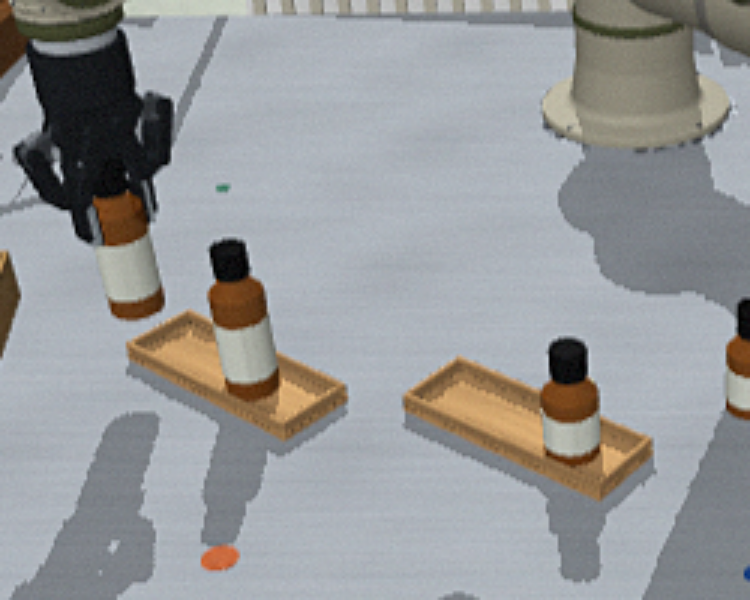

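The held bottle is upright at crop (130,260), but left of its row because I moved about 46 mm too far in y. I'll correct that and then lower it.

```bash
python3 -m handwheel '[[[-2,11,0,0,0,0,-1],[-4,17,0,0,0,0,-1],[-4,14,0,0,0,0,-1],[-1,4,-20,0,0,0,-1],[0,0,-15,0,0,0,-1],[0,0,0,0,0,0,-1],[0,0,0,0,0,0,-1]]]'; python3 - <<'E'
from vis import *
s=sense();print(s['eef_pos'])
p=s['eef_pos']; c=capture('scene');t=capture('top')
im=c['image'][:,:,::-1].copy()
def circ(c,im,x,y,z,r,col):
    P=[[x+r*np.cos(a),y+r*np.sin(a),z] for a in np.linspace(0,6.29,40)]
    cv2.polylines(im,[np.int32(proj(c,P)*16)],True,col,1,shift=4)
it=t['image'][:,:,::-1].copy()
big=lambda im,k:cv2.resize(im,None,fx=k,fy=k,interpolation=cv2.INTER_CUBIC)
for cc,ii in((c,im),(t,it)):
    pass
def draw(cc,ii,k):
    B=big(ii,k); d=dict(cc); 
    for key in("fx","fy","cx","cy"): d[key]=cc[key]*k
    circ(d,B,p[0],p[1],p[2]-80.7,23,(0,255,0)); circ(d,B,p[0],p[1],p[2]-80.7+98,23,(0,255,0)); circ(d,B,p[0],p[1],5,23,(0,0,255))
    a=np.radians(-36.4); e=np.array([np.cos(a),np.sin(a)]);u=np.array([-e[1],e[0]]);o=np.array([566,-342.5])
    q=[[*(o+i*36*e+j*105*u),18] for i,j in((1,1),(1,-1),(-1,-1),(-1,1))]
    cv2.polylines(B,[np.int32(proj(d,q))],True,(255,0,0),1)
    return B
A=draw(c,im,4)[520:1000,560:1000]; T=draw(t,it,4)[520:1000,1620:2040]
h=480
cv2.imwrite("pics/a4.png",np.hstack([A,T])[:, :800] if A.shape[1]+T.shape[1]>800 else np.hstack([A,T]))
E
```

```text
time_s: 13.52
eef_pos: [538.6, -378.2, 110.0]
ee_rot: [0.001, 0.893, 0.45, 0.0]
force: [0.8, 0.1, -1.3]
grip_width: 0.515
grip_force: 61.8
[ 538.5839385  -378.16761708  109.97958008]
```

View pics/a4.png

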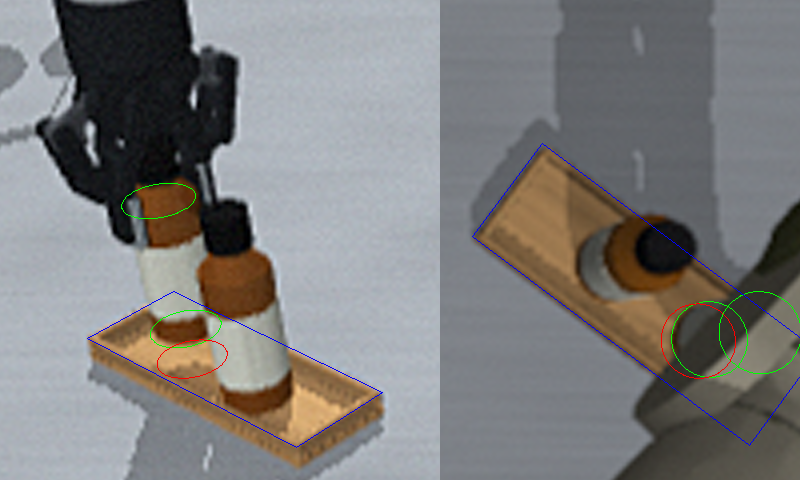

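The overlay matches the row in both views. The held bottle sits about 6 mm along the row from the tool centre, which is harmless, so I lower it.

```bash
python3 -m handwheel '[[[-3,-4,-10,0,0,0,-1],[0,0,-8,0,0,0,-1],[0,0,-3,0,0,0,-1],[0,0,0,0,0,0,-1],[0,0,0,0,0,0,-1]]]'; python3 -m handwheel '[[[0,0,-2,0,0,0,-1],[0,0,0,0,0,0,-1],[0,0,0,0,0,0,-1]]]'
```

```text
time_s: 14.25
eef_pos: [535.5, -381.9, 88.6]
ee_rot: [0.0, 0.893, 0.45, 0.0]
force: [0.2, 0.5, -1.4]
grip_width: 0.516
grip_force: 61.8
time_s: 14.62
eef_pos: [535.4, -381.8, 86.3]
ee_rot: [0.0, 0.893, 0.45, 0.0]
force: [0.6, -0.0, -1.8]
grip_width: 0.518
grip_force: 61.8
```

```bash
python3 -m handwheel '[[[0,0,-1,0,0,0,-1],[0,0,0,0,0,0,-1],[0,0,0,0,0,0,-1]]]'; python3 -m handwheel '[[[0,0,0,0,0,0,0.2],[0,0,0,0,0,0,0.5],[0,0,0,0,0,0,0.8],[0,0,0,0,0,0,0.8],[0,0,0,0,0,0,0.8]]]'
```

```text
time_s: 15.0
eef_pos: [535.5, -381.9, 85.8]
ee_rot: [0.0, 0.893, 0.45, 0.0]
force: [-2.6, 2.1, 5.8]
grip_width: 0.519
grip_force: 62.2
time_s: 15.62
eef_pos: [535.4, -381.8, 85.2]
ee_rot: [-0.0, 0.893, 0.45, 0.0]
force: [-0.0, -0.1, -0.5]
grip_width: 0.904
grip_force: 0.0
```

```bash
python3 -m handwheel '[[[0,0,30,0,0,0,1],[0,0,40,0,0,0,1],[0,0,45,0,0,0,1],[0,0,40,0,0,0,1],[6.3,20,0,0,0,0,1],[6.3,45,0,0,0,0,1],[6.3,45,0,0,0,0,1],[6.3,45,0,0,0,0,1]]]'; python3 -m handwheel '[[[6.3,45,0,0,0,0,1],[6.3,45,0,0,0,0,1],[6.3,45,0,0,0,0,1],[6.3,45,0,0,0,0,1],[6.3,45,0,0,0,0,1],[6.3,45,0,0,0,0,1],[6.3,45,0,0,0,0,1],[6.3,20,0,0,0,0,1]]]';python3 -m handwheel '[[[0,0,0,0,0,0,1],[0,0,0,0,0,0,1]]]'; python3 - <<'E'
from vis import *
print(sense()['joints'].round(3))
c=capture('scene');t=capture('top')
a=back(t,(380,180),140)
p=proj(t,[[538,-378,135]])[0]; q=proj(c,[[538,-378,135]])[0]
b=dark_cent(t,p); d=dark_cent(c,q); print(p,b,q,d)
x,r=solve_cap([(t,b[0]),(c,d[0])],145); print(x,r)
a=np.radians(-36.4);e=np.array([np.cos(a),np.sin(a)]);u=np.array([-e[1],e[0]]);print((x-[566,-342.5])@e,(x-[566,-342.5])@u)
cv2.imwrite("pics/a5.png",np.hstack([cv2.resize(c['image'][130:280,140:400,::-1],None,fx=1.5,fy=1.5),cv2.resize(t['image'][100:250,230:500,::-1],None,fx=1.5,fy=1.5)]))
E
```

```text
time_s: 16.62
eef_pos: [560.4, -224.6, 239.2]
ee_rot: [-0.001, 0.893, 0.45, -0.0]
force: [0.7, 0.2, 0.8]
grip_width: 1.007
grip_force: 0.0
time_s: 17.62
eef_pos: [610.5, 110.7, 239.4]
ee_rot: [-0.0, 0.892, 0.451, -0.001]
force: [-1.3, -0.6, -0.9]
grip_width: 1.003
grip_force: 0.0
time_s: 17.88
eef_pos: [610.9, 107.1, 239.9]
ee_rot: [0.0, 0.893, 0.45, -0.0]
force: [-0.4, -0.3, -0.2]
grip_width: 0.998
grip_force: 0.0
[-0.015  0.528  1.181 -0.     1.434  0.623]
[485.93023611 213.15469945] (array([486.12707182, 214.08839779]), np.int32(181)) [179.15619885 177.32078785] (array([178.87857143, 177.02142857]), np.int32(140))
[ 535.36961626 -379.44063291] [0.15525605 0.30914675 0.19626664 0.83866831]
-2.732936634559041 -47.90993451752755
```

View pics/a5.png

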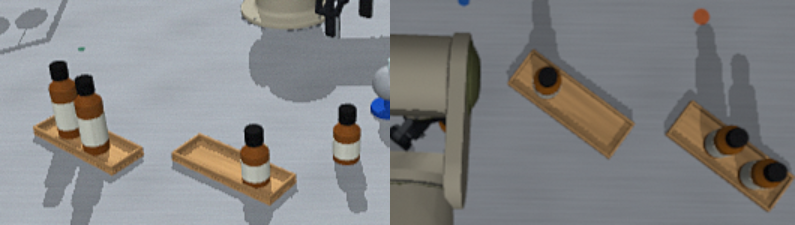

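The tall bottle stands upright in its row at about (-3,-48) mm in the row's frame. Next I descend on the short one.

```bash
python3 -m handwheel '[[[0,0,-45,0,0,0,1],[0,0,-45,0,0,0,1],[0,0,-40,0,0,0,1],[0,0,-35,0,0,0,1],[0,0,-24,0,0,0,1],[0,0,-10,0,0,0,1],[0,0,0,0,0,0,1],[0,0,0,0,0,0,-1]]]' 60; python3 -m handwheel '[[[0,0,0,0,0,0,-1],[0,0,0,0,0,0,-1],[0,0,0,0,0,0,-1],[0,0,0,0,0,0,-1],[0,0,0,0,0,0,-1]]]'
```

```text
time_s: 18.98
eef_pos: [611.6, 108.0, 42.5]
ee_rot: [0.0, 0.893, 0.45, 0.001]
force: [0.0, -0.2, 1.1]
grip_width: 0.815
grip_force: 0.0
time_s: 19.6
eef_pos: [611.5, 108.3, 42.5]
ee_rot: [0.0, 0.893, 0.45, 0.001]
force: [-1.1, -0.2, 5.8]
grip_width: 0.519
grip_force: 62.0
```

```bash
python3 -m handwheel '[[[0,0,15,0,0,0,-1],[0,0,35,0,0,0,-1],[-15,0,45,0,0,0,-1],[-20,0,50,0,0,0,-1],[-20,0,50,0,0,0,-1],[-20,0,45,0,0,0,-1],[-15,0,30,0,0,0,-1],[-10,0,8,0,0,0,-1]]]' 60; python3 -m handwheel '[[[0,13,0,9.9,0,0,-1],[0,24,9,9.9,0,0,-1],[0,24,9,9.9,0,0,-1],[0,20,17,9.9,0,0,-1],[0,20,17,9.9,0,0,-1],[0,13,22,9.9,0,0,-1],[0,13,22,9.9,0,0,-1],[0,4,25,9.9,0,0,-1]]]'; python3 -c "
from rig import *
s=sense();print(s['joints'].round(3))"
```

```text
time_s: 20.6
eef_pos: [510.5, 108.2, 321.5]
ee_rot: [0.001, 0.893, 0.45, 0.002]
force: [0.1, 1.0, -2.3]
grip_width: 0.514
grip_force: 61.7
time_s: 21.6
eef_pos: [510.9, 239.2, 439.9]
ee_rot: [-0.571, 0.687, 0.345, 0.287]
force: [-1.1, 0.3, -2.7]
grip_width: 0.515
grip_force: 61.8
[-0.237  0.283  1.542  1.33   1.749  0.342]
```

```bash
python3 -m handwheel '[[[0,4,25,9.9,0,0,-1],[0,-4,25,9.9,0,0,-1],[0,-4,25,9.9,0,0,-1],[0,-13,22,9.9,0,0,-1],[0,-13,22,9.9,0,0,-1],[0,-20,17,9.9,0,0,-1],[0,-20,17,9.9,0,0,-1],[0,0,0,0,0,0,-1]]]' 60; python3 -m handwheel '[[[0,0,0,0,0,0,-1],[0,0,0,0,0,0,-1],[0,0,0,0,0,0,-1],[0,0,0,0,0,0,-1],[0,0,0,0,0,0,-1],[0,0,0,0,0,0,-1],[0,0,0,0,0,0,-1],[0,0,0,0,0,0,-1]]]';  python3 -m handwheel '[[[0,0,0,0,0,0,-1]]]'; python3 -c "
from rig import *
s=sense();print(s['joints'].round(3)); q=s['ee_rot'];print(1-2*(q[1]**2+q[2]**2))"
```

```text
time_s: 22.6
eef_pos: [511.4, 169.9, 592.0]
ee_rot: [0.86, -0.244, -0.121, -0.432]
force: [0.7, 1.4, -2.5]
grip_width: 0.516
grip_force: 62.0
time_s: 23.6
eef_pos: [511.0, 169.2, 593.3]
ee_rot: [0.86, -0.242, -0.122, -0.433]
force: [-0.4, 0.1, -0.9]
grip_width: 0.516
grip_force: 62.0
time_s: 23.72
eef_pos: [511.0, 169.2, 593.3]
ee_rot: [0.86, -0.242, -0.122, -0.433]
force: [0.2, -0.1, -1.6]
grip_width: 0.52
grip_force: 62.0
[-0.151  0.394  1.675  2.514  2.067  0.481]
0.8526452317096609
```

```bash
python3 -m handwheel '[[[0,20,-17,-9.9,0,0,-1],[0,20,-17,-9.9,0,0,-1],[0,13,-22,-9.9,0,0,-1],[0,13,-22,-9.9,0,0,-1],[0,4,-25,-9.9,0,0,-1],[0,4,-25,-9.9,0,0,-1],[0,-4,-25,-9.9,0,0,-1],[0,-4,-25,-9.9,0,0,-1]]]' 60; python3 -m handwheel '[[[0,-13,-22,-9.9,0,0,-1],[0,-13,-22,-9.9,0,0,-1],[0,-20,-17,-9.9,0,0,-1],[0,-20,-17,-9.9,0,0,-1],[0,-24,-9,-9.9,0,0,-1],[0,-24,-9,-9.9,0,0,-1],[0,-13,0,-9.9,0,0,-1],[0,0,0,0,0,0,-1]]]'; python3 -m handwheel '[[[0,0,0,0,0,0,-1]]]'
```

```text
time_s: 24.72
eef_pos: [511.1, 234.5, 414.4]
ee_rot: [-0.505, 0.736, 0.371, 0.255]
force: [-0.8, 1.0, -1.8]
grip_width: 0.515
grip_force: 61.8
time_s: 25.72
eef_pos: [510.8, 109.5, 319.4]
ee_rot: [-0.001, 0.893, 0.451, 0.0]
force: [0.1, 0.3, -1.5]
grip_width: 0.516
grip_force: 61.7
time_s: 25.85
eef_pos: [510.9, 108.5, 319.1]
ee_rot: [-0.002, 0.893, 0.45, 0.001]
force: [0.2, -0.3, -2.1]
grip_width: 0.512
grip_force: 61.7
```

```bash
python3 -m handwheel '[[[14,-25,0,0,0,0,-1],[22,-39,0,0,0,0,-1],[22,-39,0,0,0,0,-1],[22,-39,0,0,0,0,-1],[22,-39,0,0,0,0,-1],[18,-32.5,0,0,0,0,-1],[0,0,-40,0,0,0,-1],[0,0,-50,0,0,0,-1]]]'; python3 -m handwheel '[[[0,0,-50,0,0,0,-1],[0,0,-50,0,0,0,-1],[0,0,-40,0,0,0,-1],[0,0,-15,0,0,0,-1],[0,0,0,0,0,0,-1],[0,0,0,0,0,0,-1]]]'; python3 - <<'E'
from vis import *
s=sense();p=s['eef_pos']; c=capture('scene');t=capture('top')
def draw(cc,k,hb):
    B=cv2.resize(cc['image'][:,:,::-1].copy(),None,fx=k,fy=k,interpolation=cv2.INTER_CUBIC); d=dict(cc)
    for key in("fx","fy","cx","cy"): d[key]=cc[key]*k
    for z,col in((p[2]-42.5,(0,255,0)),(p[2]-42.5+58,(0,255,0)),(5,(0,0,255))):
        P=[[p[0]+23*np.cos(a),p[1]+23*np.sin(a),z] for a in np.linspace(0,6.29,40)]
        cv2.polylines(B,[np.int32(proj(d,P))],True,col,1)
    a=np.radians(-35.5); e=np.array([np.cos(a),np.sin(a)]);u=np.array([-e[1],e[0]]);o=np.array([646.1,-81.6])
    print((p[:2]-o)@e,(p[:2]-o)@u)
    cv2.polylines(B,[np.int32(proj(d,[[*(o+i*36*e+j*105*u),18] for i,j in((1,1),(1,-1),(-1,-1),(-1,1))]))],True,(255,0,0),1)
    return B
A=draw(c,4,0)[640:1120,960:1400]; T=draw(t,4,0)[480:960,1210:1570]
cv2.imwrite("pics/a6.png",np.hstack([A,T]))
E
```

```text
time_s: 26.85
eef_pos: [631.1, -106.4, 228.3]
ee_rot: [-0.001, 0.893, 0.449, 0.001]
force: [-0.3, 0.2, -2.3]
grip_width: 0.518
grip_force: 62.0
time_s: 27.6
eef_pos: [631.9, -105.8, 76.3]
ee_rot: [0.001, 0.893, 0.45, 0.001]
force: [0.6, -0.2, -2.1]
grip_width: 0.513
grip_force: 61.9
2.4548098588906817 -27.96138519413962
2.4548098588906817 -27.96138519413962
```

View pics/a6.png

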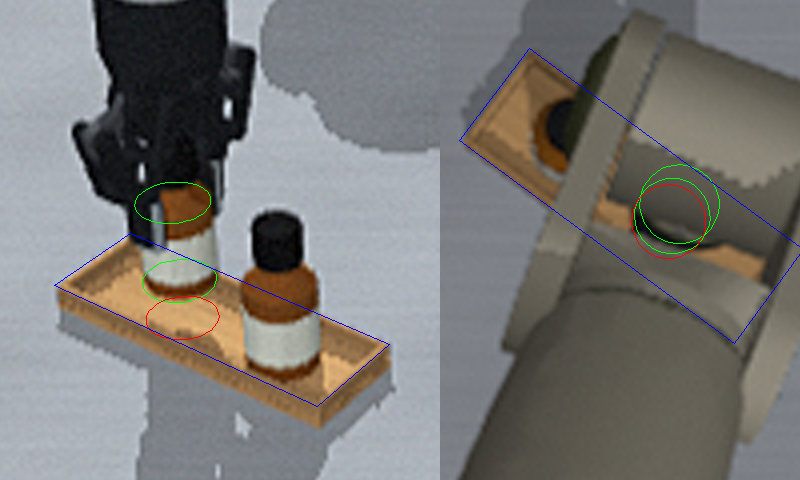

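The short bottle is held over the free part of its row and clear of the kept one. I'll lower it.

```bash
python3 -m handwheel '[[[-1.6,1.2,-12,0,0,0,-1],[0,0,-10,0,0,0,-1],[0,0,-4,0,0,0,-1],[0,0,0,0,0,0,-1],[0,0,0,0,0,0,-1]]]'; python3 -m handwheel '[[[0,0,-2,0,0,0,-1],[0,0,0,0,0,0,-1],[0,0,0,0,0,0,-1]]]';python3 -m handwheel '[[[0,0,-1,0,0,0,-1],[0,0,0,0,0,0,-1],[0,0,0,0,0,0,-1]]]'
```

```text
time_s: 28.32
eef_pos: [629.4, -104.1, 48.2]
ee_rot: [0.0, 0.893, 0.45, 0.0]
force: [-0.5, 0.8, -2.3]
grip_width: 0.514
grip_force: 62.0
time_s: 28.7
eef_pos: [629.6, -104.2, 47.5]
ee_rot: [0.0, 0.893, 0.45, 0.0]
force: [-4.2, 0.8, 7.8]
grip_width: 0.519
grip_force: 62.9
time_s: 29.08
eef_pos: [629.6, -104.2, 47.5]
ee_rot: [0.0, 0.893, 0.45, 0.0]
force: [-6.5, 1.9, 15.1]
grip_width: 0.518
grip_force: 63.8
```

```bash
python3 -m handwheel '[[[0,0,1,0,0,0,-1],[0,0,0,0,0,0,0.2],[0,0,0,0,0,0,0.5],[0,0,0,0,0,0,0.8],[0,0,0,0,0,0,0.8],[0,0,0,0,0,0,0.8]]]'; python3 -m handwheel '[[[0,0,20,0,0,0,0.8],[0,0,40,0,0,0,0.8],[0,0,50,0,0,0,1],[0,0,50,0,0,0,1],[-50,20,40,0,0,0,1],[-50,50,0,0,0,0,1],[-50,50,0,0,0,0,1],[-50,50,0,0,0,0,1]]]';  python3 -m handwheel '[[[0,50,0,0,0,0,1],[0,50,0,0,0,0,1],[0,0,0,0,0,0,1],[0,0,0,0,0,0,1]]]'; python3 - <<'E'
from vis import *
c=capture('scene');t=capture('top')
for n,g,h,o,a in(("tall",(536,-380),145,(566,-342.5),-36.4),("short",(630,-104),105,(646.1,-81.6),-35.5)):
    p=proj(t,[[*g,h-10]])[0]; q=proj(c,[[*g,h-10]])[0]
    b=dark_cent(t,p);d=dark_cent(c,q); x,r=solve_cap([(t,b[0]),(c,d[0])],h)
    a=np.radians(a);e=np.array([np.cos(a),np.sin(a)]);u=np.array([-e[1],e[0]]);print(n,b,d,x,r.round(2),(x-o)@e,(x-o)@u)
cv2.imwrite("pics/a7.png",np.hstack([cv2.resize(c['image'][130:280,140:480,::-1],None,fx=1.2,fy=1.2),cv2.resize(t['image'][100:250,200:500,::-1],None,fx=1.2,fy=1.2)]))
E
```

```text
time_s: 29.82
eef_pos: [629.4, -104.1, 46.2]
ee_rot: [-0.0, 0.893, 0.45, -0.0]
force: [0.1, -0.0, -0.5]
grip_width: 0.902
grip_force: 0.0
time_s: 30.82
eef_pos: [448.6, 48.3, 245.0]
ee_rot: [0.001, 0.893, 0.45, 0.001]
force: [0.2, 0.7, 0.6]
grip_width: 0.999
grip_force: 0.0
time_s: 31.32
eef_pos: [450.2, 146.7, 244.4]
ee_rot: [0.0, 0.893, 0.45, 0.0]
force: [-0.9, -0.6, -0.8]
grip_width: 1.001
grip_force: 0.0
tall (array([486.21111111, 214.02222222]), np.int32(180)) (array([178.84397163, 177.05673759]), np.int32(141)) [ 535.51006124 -379.56942816] [0.13 0.31 0.17 0.83] -2.5434638012001645 -47.93025830443348
short (array([361.37162162, 171.77702703]), np.int32(148)) (array([284.10897436, 209.30128205]), np.int32(156)) [ 629.15837218 -103.55818475] [0.11 0.33 0.13 0.65] -1.041259332206831 -27.714552308370937
```

View pics/a7.png

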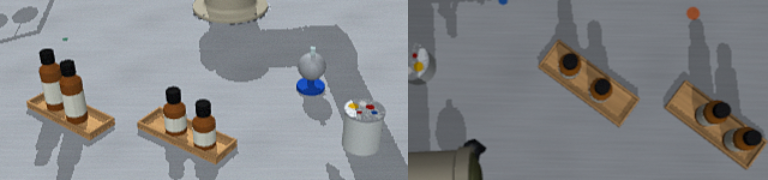

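Both loose bottles stand upright in their rows beside the kept ones, and the tin and bauble are in place.

```bash
python3 -c "
from rig import *
print(finish_job())"
```

```text
the job is handed in; nothing more can be done
None
```

I turned both bottles upside down for over a second, tall first, then stood each upright in its row, within about 3 mm of the centre line. I handed the job in at about 31 s; no verdict came back.

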